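# Torque the last bolt of the worktop can opener

### The arm

A 6-joint arm with a two-finger parallel gripper is mounted at the origin on a cart in front of the work surface, level with it; the furniture and walls round the work are solid. World frame = base frame: x ahead of the robot, y to its left, z up, the work surface at z = 0. Lengths are in m, angles in rad, forces in N, time in s.
With the tool pointing down it reaches from about 0.225 to 0.725 m from the base axis. Payload 3.1 kg.
Tool frame: the origin (TCP) lies midway between the tips of the shut fingers; the grasp point (between the pads) lies 19 mm behind it; z points along the fingers, y is the line along which they close (so a half turn about z gives the same grasp; the last joint's range is limited). The gripper opens to 85 mm and grips with 20 to 120 N. Pads are 22 mm wide; open, the fingers measure 114 mm over their backs; the gripper's body (76 mm by 85 mm) begins 54 mm behind the grasp point. The pads swing forward as they close: fully open they stand 13 mm farther back than shut.
Start: joints at [1.153, 0.048, 0.099, 1.622, 0, 1.443], TCP at [0.15, 0.503, 0.231] pointing down, gripper open.
Joint ranges: [-2.91, 2.91], [-0.99, 1.94], [-1.21, 1.42], [-2.12, 2.29], [-1.49, 1.47], [-3.14, 3.14]. Speed limits (rad/s): [2.79, 2.79, 3.14, 3.14, 3.14, 3.14].

### API

Orientations are given as a 3x3 rotation matrix whose columns are the frame's x, y, z axes.
In Python, from workcell import get_state, read_camera, camera_params, close_job gives the robot as it stands.
- The arm moves only by the tool servo_tool, never from a script. Its arguments are lists of equal length, an entry for each row: "travel": the shift along the tool's x, y, z in mm, a list of three; "angular": the turn, a rotation vector about the tool's x, y, z in degrees, a list of three. In form: {"travel": [[dx, dy, dz], ...], "angular": [[ax, ay, az], ...]}. A call has 1 to 20 rows; each row shifts and turns the commanded pose from where the row before left it, along the tool's axes as they then stand; what a row does not reach is not made up. A row lasts 1/10 s, in which the tool goes at most 50 mm and 8.59 degrees, less where a joint would pass 70% of its speed; a pose out of reach is approached as far as the arm can. A call is refused whole if a number of a shift passes 50 or a number of a turn 8.59, either way. A call with a gripper value outside its range is refused whole. "gripper" is the opening in per cent of the stroke, from 0 (shut) to 100 (fully open), set as the call begins (left out, the last holds). The fingers move at their own pace and stop on an object; "grip_force" is the grip in N (left out, the last holds). Time passes only in rows, so rows that do not move let the fingers close. It gives the time, the measured TCP pose, the force, the opening and the grip force at its end, in the units of the state.
- get_state(): the state, without advancing time (a new reading comes with each control period).
- read_camera(name): name is "scene" or "top" or "wrist"; returns the picture (480x640x3 uint8, blue, green, red); there is no depth.
- camera_params(name): a dict with "fx", "fy", "cx", "cy" (pixels), "R" (3x3) and "t" (3): a world point X has camera coordinates R X + t; the wrist camera has in their place "tool_from_camera" (4x4, takes a point from camera to tool coordinates, whose origin is the TCP and whose axes are the flange's). Camera axes: x right, y down, z forward; pixel columns grow to the right and rows downward; lengths in m; the calibration is good to about 2 mm. A picture is of the moment at which its call begins: read the wrist's pose just before it. camera_params takes no time and is no camera call.
- close_job(): hands the job in; it is judged then, once.
The state is a dict: "clock": time; "q": joint angles; "qd": joint speeds; "joint_torque": joint torques, N m; "tool_pos": TCP position; "eef_rot": TCP orientation; "wrist_force": force on the tool from outside, world axes, zero at the start; "wrist_torque": the same for the moment, N m; "gripper_width": opening from 0.0 (shut) to 1.0 (fully open); "grasp_force": force on a finger pad.
Only numpy, scipy, OpenCV 4.12 (cv2) and the standard library are available. Lean on these libraries where they do the work, as an engineer would, in place of code of your own. Each camera call takes 0.05 s, during which the arm holds its last target. There are 200 camera calls.

### The job

The base of the can opener is held to the worktop by four square-headed bolts, and the one at its front right corner (as seen from the robot) is still loose: fit the ring of the torque wrench fully down over that bolt and turn it clockwise until the bolt is tight and the wrench breaks at its joint, then stop pulling at once so that the bolt is not overtightened. Then lift the wrench off without loosening the bolt again and lay it flat on the worktop clear of the can opener, straightened out. Do not shift the other things standing about.

Things in the scene. Friction and masses are not known exactly. Their poses are not given: they have to be found in the camera images.
- wrench: loose break-back torque wrench, 222 mm long, 0.34 kg, steel with a black grip, lying flat. Origin: ring centre, 11 mm above the worktop as it lies; x points from the ring along the handle, z up; the frame stays with the head when the handle bends. Ring 40 mm across, 22 mm high (11 either side of the origin); through square opening 24 mm wide, its sides facing along x and y
- wrench_grip (a point): middle of the black grip, on the handle's centre line, 150 mm from the ring centre; x points along the handle away from the ring. The grip is 24 mm wide, 22 mm high and 98 mm long (49 mm either way from here). The wrench balances about 115 mm from the ring centre. It has no ratchet: it turns the bolt both ways
- wrench_hinge (a point): pin of the wrench's breakaway joint, 50 mm from the ring centre along the handle, axis vertical. It lets go when the moment here passes about 0.55 N m (about 5.5 N across the handle at wrench_grip), then gives way ever more easily, to half of that, up to a hard stop, where the handle is rigid again
- wrench_trip (a joint): breakaway joint at wrench_hinge, in rad: 0 = straight, held by a spring latch; 0.22 = fully broken, at its hard stop. It grows as the handle swings clockwise (from above) of the head, counts as broken from 0.10 up, and springs straight by itself when the handle is let go
- opener_base: grey cast base plate of the can opener, 136 (x) by 128 (y) by 10 mm, fixed. Origin: centre of its underside; -x is its front. Four bosses 20 mm high at its corners (50 mm from the origin in x, 46 in y) carry the bolts. At its middle stands a square sleeve, 52 mm wide and 86 mm high, open at the top; the opener's bar has been drawn out of it
- base_bolt (a joint): turn of the loose bolt (front right corner) on its thread, in rad from an arbitrary mark, growing clockwise from above. It comes up tight after 0.1 to 0.4 rad more, how much is not known, and then this stops growing; before that it turns at about 0.1 N m. The wrench trips at about 0.8 N m on the bolt
- bolt_shank (a joint): elastic twist of that bolt's shank in the base, in rad, growing clockwise: about 0.083 rad for each N m of load on the bolt, 0 without load. At the wrench's trip it is about 0.05 to 0.07; pulling on after that, beyond about 1.4 N m (0.115 rad), overtightens the bolt
- bolt_top (a point): top centre of the loose bolt, 47 mm above the worktop; z up; turns with it. From the top down: dome 20 mm across, 8.5 high; square head 22 mm wide, 16 high, chamfered over its top 3 mm, its sides facing this x and y; collar 34 mm across, 2.5 thick. With the ring fully down on the collar its centre is 13.5 mm below this point; the square has about 5 degrees of play each way
- tin_a: a low food tin, 76 mm across and 58 mm high, bystander; origin under its centre
- tin_b: another such tin farther back, bystander; origin under its centre
- mug: blue and white mug, 92 mm high, bystander; origin under its centre
- timer: round wind-up kitchen timer, 68 mm across, bystander; origin under its centre
- bottle_opener: bottle opener with wooden handle, 156 mm long, bystander; origin under its centre
- eyeglasses: spectacles with open temples, 141 mm wide, bystander; origin under its centre
- egg_cup: white egg cup, 50 mm high, bystander; origin under its centre
- opener_bar: the can opener's own bar, 300 mm long, 25 mm square, with gear head and crank, drawn out of the base and lying on the worktop, bystander; origin under its centre

How it is judged:
By the outcome, as a careful person would: the job done as asked, in the order asked, and still so for the second after the job is handed in, with the robot touching nothing.
It also fails if it takes over 72 s, if anything falls off the work surface, if the arm or the gripper's body presses on something with over 40 N, if the wrist force passes 120 N, or if a joint passes its speed limit or range.

## Working session

There is one attempt and no reset: what is moved stays moved. The work goes in short steps, Python scripts to look and compute and a tool call to move; the robot and the scene stay as the last step left them, time stands still between calls to the robot, and variables do not carry over. Pictures are saved under pics/ and viewed, at most 10 in all, crops included, and the job is handed in when it is done.

Besides the shell and the picture viewer there is one more tool, called after ">>>" in YAML: its name, and indented under it one key for each argument. servo_tool: Moves the arm, as the interface text tells. Its arguments: {"type":"object","properties":{"travel":{"type":"array"},"angular":{"type":"array"},"gripper":{"type":"number"},"grip_force":{"type":"number"}},"required":["travel","angular"]}

```bash
mkdir -p pics; cat > h.py <<'E'
import numpy as np, cv2
from workcell import get_state, read_camera, camera_params, close_job
def ray(name,u,v,st=None):
    p=camera_params(name); d=np.array([(u-p['cx'])/p['fx'],(v-p['cy'])/p['fy'],1.])
    if 'R' in p:
        R=np.array(p['R']);t=np.array(p['t']); return -R.T@t, R.T@d
    T=np.array(p['tool_from_camera']); W=np.array(st['eef_rot'])
    return W@T[:3,3]+np.array(st['tool_pos']), W@T[:3,:3]@d
def onz(name,u,v,z,st=None):
    o,d=ray(name,u,v,st); return o+d*(z-o[2])/d[2]
def proj(name,X,st=None):
    p=camera_params(name); X=np.array(X,float)
    if 'R' in p: c=np.array(p['R'])@X+np.array(p['t'])
    else:
        T=np.array(p['tool_from_camera']); W=np.array(st['eef_rot'])
        c=T[:3,:3].T@(W.T@(X-np.array(st['tool_pos']))-T[:3,3])
    return np.array([p['fx']*c[0]/c[2]+p['cx'],p['fy']*c[1]/c[2]+p['cy']])
E
python3 - <<'E'
from h import *
s=get_state(); print(s)
for n in ("top","scene"):
    cv2.imwrite(f"pics/{n}0.png",read_camera(n)); p=camera_params(n); print(n,p)
print(camera_params("wrist"))
E
```

```text
{'clock': 0.0, 'q': array([1.15323350e+00, 4.87346564e-02, 9.75983764e-02, 1.62200806e+00,
       3.52106061e-06, 1.44301496e+00]), 'qd': array([ 0.00222927, -0.00072076,  0.00083194,  0.0015132 ,  0.00146404,
        0.00140965]), 'joint_torque': array([ 1.08347415e-04, -3.38780344e+01,  3.20016968e+01,  2.01204198e-02,
       -1.42156464e-04,  1.72489713e-06]), 'tool_pos': array([0.14976608, 0.50254564, 0.23012581]), 'eef_rot': array([[-9.58306200e-01,  2.85741691e-01, -9.55416172e-04],
       [ 2.85743128e-01,  9.58303848e-01, -2.14484113e-03],
       [ 3.02708461e-04, -2.32841816e-03, -9.99997243e-01]]), 'wrist_force': array([0.02824975, 0.07827636, 0.6144651 ]), 'wrist_torque': array([0.04524407, 0.00919885, 0.05207785]), 'grasp_force': 0.0, 'gripper_width': 1.0019851546856708}
top {'fx': 566.364390716372, 'fy': 566.364390716372, 'cx': 319.3660179518111, 'cy': 240.47860481326833, 'R': array([[ 0.02144867, -0.99971975, -0.01001837],
       [-0.99135098, -0.01996928, -0.12970915],
       [ 0.12947274,  0.01271381, -0.99150147]]), 't': array([-0.16461381,  0.55416739,  1.57301635])}
scene {'fx': 621.9628382672903, 'fy': 621.9628382672903, 'cx': 314.90631073189564, 'cy': 233.35933274972945, 'R': array([[ 0.86715173, -0.4978817 , -0.0127157 ],
       [-0.3231049 , -0.54294987, -0.77511849],
       [ 0.37901332,  0.67625384, -0.63168793]]), 't': array([-0.55236711,  0.15152505,  1.5511679 ])}
{'fx': 341.9126982402183, 'fy': 341.9126982402183, 'cx': 316.9221799236762, 'cy': 238.52521302067117, 'tool_from_camera': array([[-3.67732608e-04, -9.61527214e-01, -2.74709451e-01,
         6.97159889e-02],
       [ 9.99999865e-01, -2.52632184e-04, -4.54370381e-04,
         8.46487408e-04],
       [ 3.67489038e-04, -2.74709580e-01,  9.61527177e-01,
        -1.43754169e-01],
       [ 0.00000000e+00,  0.00000000e+00,  0.00000000e+00,
         1.00000000e+00]])}
```

View pics/top0.png

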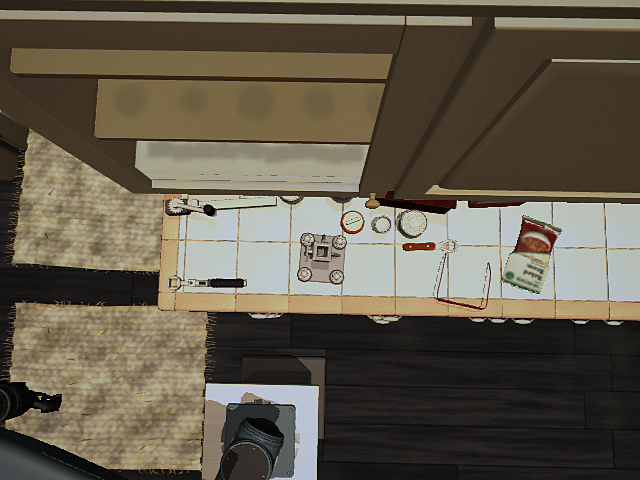

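View pics/scene0.png

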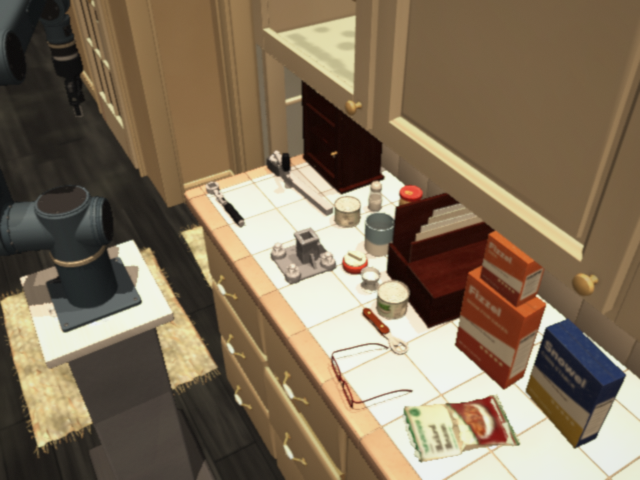

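Top view: wrench with its ring at about (175,283) and grip to (245,282); opener base centred at about (321,257), so its front-right bolt is at about (336,275). I'll enlarge that region.

```bash
python3 - <<'E'
from h import *
im=cv2.imread("pics/top0.png")
c=im[190:320,155:355]; cv2.imwrite("pics/c1.png",cv2.resize(c,None,fx=4,fy=4,interpolation=cv2.INTER_CUBIC))
for n,u,v,z in [("ring",175,283,.02),("gripend",245,282,.02),("bolt",336,275,.047),("base",321,257,.01),("edge_front",250,305,0),("edgeleft",160,280,0)]:
    print(n,onz("top",u,v,z).round(4))
E
```

```text
ring [0.4292 0.2554 0.02  ]
gripend [0.4362 0.056  0.02  ]
bolt [ 0.4596 -0.2018  0.047 ]
base [ 0.513  -0.1585  0.01  ]
edge_front [0.3718 0.042  0.    ]
edgeleft [0.4379 0.3045 0.    ]
```

View pics/c1.png

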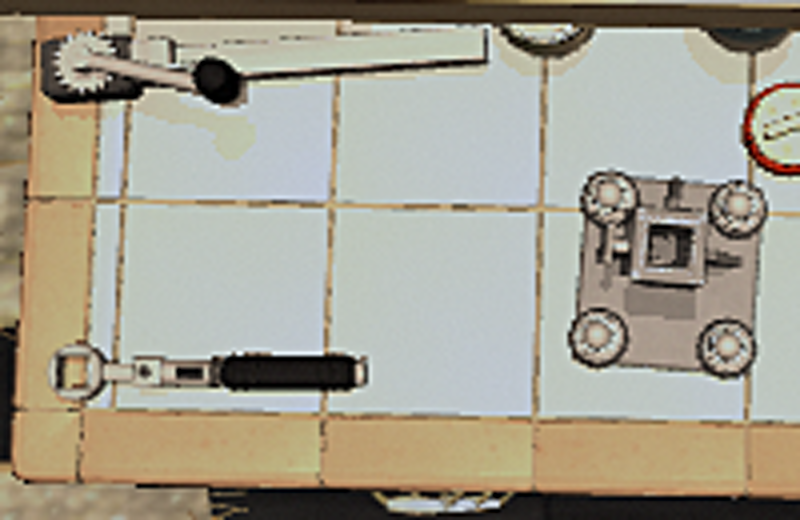

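Top view: ring at about (174,282.75), handle pointing along -y (image right), grip centre at about (228,282.75); the loose bolt is at crop (727,347), pixel (336.7,276.8). Next I hover over the wrench with the wrist camera.

>>> servo_tool:
  travel:
    - [-34, -15, 6]
    - [-34, -15, 6]
    - [-34, -15, 6]
    - [-34, -15, 6]
    - [-34, -15, 6]
    - [-34, -15, 6]
    - [-34, -15, 6]
    - [-34, -16, 6]
    - [-34, -16, 6]
    - [-32, -16, 6]
    - [0, 0, 0]
    - [0, 0, 0]
    - [0, 0, 0]
    - [0, 0, 0]
    - [0, 0, 0]
    - [0, 0, 0]
    - [0, 0, 0]
    - [0, 0, 0]
    - [0, 0, 0]
    - [0, 0, 0]
  angular:
    - [0, 0, 0]
    - [0, 0, 0]
    - [0, 0, 0]
    - [0, 0, 0]
    - [0, 0, 0]
    - [0, 0, 0]
    - [0, 0, 0]
    - [0, 0, 0]
    - [0, 0, 0]
    - [0, 0, 0]
    - [0, 0, 8.15]
    - [0, 0, 8.15]
    - [0, 0, 8.15]
    - [0, 0, 8.15]
    - [0, 0, 8.15]
    - [0, 0, 8.15]
    - [0, 0, 8.15]
    - [0, 0, 8.15]
    - [0, 0, 8.2]
    - [0, 0, 0]

```text
clock: 2.1
tool_pos: [0.4298, 0.2597, 0.1707]
eef_rot: [[-0.0, 1.0, -0.001], [1.0, 0.0, -0.0], [-0.0, -0.001, -1.0]]
wrist_force: [0.5, -0.1, 0.7]
gripper_width: 1.002
grasp_force: 0.0
```

```bash
python3 - <<'E'
from h import *
import pickle
s=get_state(); im=read_camera("wrist"); cv2.imwrite("pics/w1.png",im); pickle.dump(s,open("w1.pkl","wb"))
print(s['clock'],s['tool_pos'],s['eef_rot'].round(4),s['q'].round(3),s['wrist_force'])
E
```

```text
2.1 [0.42984116 0.25972778 0.17069368] [[-1.0e-04  1.0e+00 -1.1e-03]
 [ 1.0e+00  1.0e-04 -5.0e-04]
 [-5.0e-04 -1.1e-03 -1.0e+00]] [ 0.41  -0.015 -0.085  1.502  0.     1.981] [ 0.49475099 -0.08003973  0.68484441]
```

View pics/w1.png

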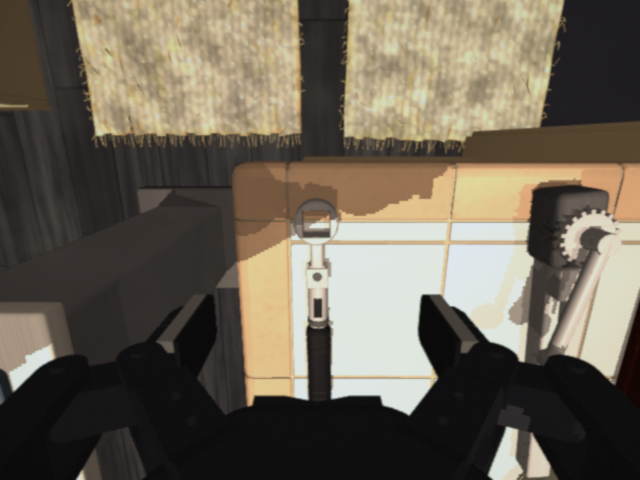

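Wrist view: ring at about (316.5,222), hinge at (317,276), black grip starting at about (318,322). Now I refine these and work out the grasp.

```bash
python3 - <<'E'
from h import *
import pickle
s=pickle.load(open("w1.pkl","rb")); im=cv2.imread("pics/w1.png"); g=cv2.cvtColor(im,cv2.COLOR_BGR2GRAY)
c=cv2.resize(g[180:265,270:365],None,fx=4,fy=4,interpolation=cv2.INTER_CUBIC)
h=cv2.HoughCircles(c,cv2.HOUGH_GRADIENT_ALT,1.5,20,param1=200,param2=0.6,minRadius=70,maxRadius=110)
print("hough",None if h is None else [(270+(a[0]+.5)/4-.5,180+(a[1]+.5)/4-.5,a[2]/4) for a in h[0]])
# grip sides
for v in (335,350,365,380,390):
    r=np.where(g[v,295:345]<70)[0]+295; print(v,r.min(),r.max(),onz("wrist",(r.min()+r.max())/2,v,.011,s).round(4))
for v in (255,290,310):
    r=np.where(g[v,295:345]>0)[0]; print(v,g[v,300:336])
print(g[312:330,318])
for u,v,z in ((316.5,222,.022),(317,276,.022),(318,322,.022)): print(onz("wrist",u,v,z,s).round(4))
print(np.linalg.norm(onz("top",174,282.75,.022)), onz("top",174,282.75,.022), onz("top",228,282.75,.022))
E
```

```text
hough None
335 307 329 [0.4308 0.1424 0.011 ]
350 308 329 [0.4313 0.1251 0.011 ]
365 309 329 [0.4319 0.1073 0.011 ]
380 309 330 [0.4324 0.089  0.011 ]
390 309 330 [0.4325 0.0765 0.011 ]
255 [229 230 229 229 229 229 228 226 224 217 188 177 201 220 227 228 228 227
 226 224 219 199 169 154 166 204 225 229 229 229 229 229 229 229 229 229]
290 [229 229 229 228 226 223 217 188 152 146 161 178 193 203 209 216 221 223
 223 221 216 210 202 190 173 154 133 145 195 224 228 228 228 228 229 228]
310 [228 228 228 228 228 225 221 213 177 152 163 179 182 144  82  47  43  43
  43  42  46  87 149 176 170 151 129 120 146 192 220 227 228 228 228 228]
[ 42  41  41  42  56 125 200 218 206 149 103  95  94  93 100 112  93  51]
[0.4294 0.2615 0.022 ]
[0.4299 0.2106 0.022 ]
[0.4308 0.1633 0.022 ]
0.5015501311643807 [0.42971074 0.25771537 0.022     ] [0.43292342 0.10397653 0.022     ]
```

>>> servo_tool:
  travel:
    - [-29, 0.4, 0]
    - [-29, 0.4, 0]
    - [-29, 0.4, 0]
    - [-29, 0.4, 0]
    - [0, 0, 30]
    - [0, 0, 30]
    - [0, 0, 30]
    - [0, 0, 30]
    - [0, 0, 25]
    - [0, 0, 14]
    - [0, 0, 8]
    - [0, 0, 0]
  angular:
    - [0, 0, -1]
    - [0, 0, 0]
    - [0, 0, 0]
    - [0, 0, 0]
    - [0, 0, 0]
    - [0, 0, 0]
    - [0, 0, 0]
    - [0, 0, 0]
    - [0, 0, 0]
    - [0, 0, 0]
    - [0, 0, 0]
    - [0, 0, 0]

```text
clock: 3.35
tool_pos: [0.4321, 0.1437, 0.003]
eef_rot: [[-0.019, 1.0, -0.003], [1.0, 0.019, -0.0], [-0.0, -0.003, -1.0]]
wrist_force: [-0.2, 0.6, -0.6]
gripper_width: 1.003
grasp_force: 0.0
```

>>> servo_tool:
  travel:
    - [0, 0, 0]
    - [0, 0, 0]
    - [0, 0, 0]
    - [0, 0, 0]
    - [0, 0, 0]
    - [0, 0, 0]
    - [0, 0, 0]
    - [0, 0, 0]
    - [0, 0, 0]
    - [0, 0, 0]
  angular:
    - [0, 0, 0]
    - [0, 0, 0]
    - [0, 0, 0]
    - [0, 0, 0]
    - [0, 0, 0]
    - [0, 0, 0]
    - [0, 0, 0]
    - [0, 0, 0]
    - [0, 0, 0]
    - [0, 0, 0]
  gripper: 0
  grip_force: 60

```text
clock: 4.35
tool_pos: [0.4339, 0.1441, 0.0052]
eef_rot: [[-0.018, 1.0, 0.001], [1.0, 0.018, 0.0], [0.0, 0.001, -1.0]]
wrist_force: [-0.6, -0.2, 4.9]
gripper_width: 0.266
grasp_force: 61.5
```

>>> servo_tool:
  travel:
    - [0, 0, -10]
    - [0, 0, -15]
    - [0, 0, -25]
    - [0, 0, -35]
    - [0, 0, -35]
    - [0, 0, -35]
    - [-25, -2, 0]
    - [-37, -4, 0]
    - [-37, -4, 0]
    - [-37, -4, 0]
    - [-37, -4, 0]
    - [-37, -4, 0]
    - [-37, -4, 0]
    - [-37, -4, 0]
    - [-37, -4, 0]
    - [-37, -4, 0]
    - [-20, -3, 0]
    - [0, 0, 0]
    - [0, 0, 0]
    - [0, 0, 0]
  angular:
    - [0, 0, 0]
    - [0, 0, 0]
    - [0, 0, 0]
    - [0, 0, 0]
    - [0, 0, 0]
    - [0, 0, 0]
    - [0, 0, 0]
    - [0, 0, 0]
    - [0, 0, 0]
    - [0, 0, 0]
    - [0, 0, 0]
    - [0, 0, 0]
    - [0, 0, 0]
    - [0, 0, 0]
    - [0, 0, 0]
    - [0, 0, 0]
    - [0, 0, 0]
    - [0, 0, 0]
    - [0, 0, 0]
    - [0, 0, 0]

```text
clock: 6.35
tool_pos: [0.3986, -0.2336, 0.1588]
eef_rot: [[-0.018, 1.0, -0.001], [1.0, 0.018, 0.001], [0.001, -0.001, -1.0]]
wrist_force: [-0.5, 0.4, -2.4]
gripper_width: 0.267
grasp_force: 60.4
```

```bash
python3 - <<'E'
from h import *
import pickle
s=get_state(); im=read_camera("wrist"); cv2.imwrite("pics/w2.png",im); pickle.dump(s,open("w2.pkl","wb"))
print(s['clock'],s['tool_pos'],s['eef_rot'].round(4),s['q'].round(3),s['wrist_force'],s['wrist_torque'])
E
```

```text
6.35 [ 0.39859919 -0.23362327  0.15877762] [[-0.0182  0.9998 -0.0011]
 [ 0.9998  0.0182  0.0014]
 [ 0.0015 -0.001  -1.    ]] [-0.676 -0.119 -0.207  1.484  0.     0.877] [-0.50454363  0.3826513  -2.41423325] [0.01536757 0.03318498 0.00082334]
```

View pics/w2.png

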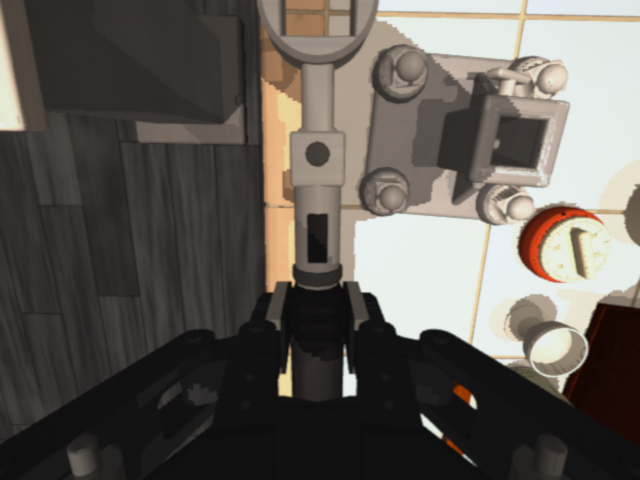

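Wrist view: loose bolt at about (386,192) (front-left in the image, lower of the two front ones); the held wrench has its hinge at (318,153), and the ring opening's near edge is at row 37. I zoom in on the bolt for its angle.

```bash
python3 - <<'E'
from h import *
im=cv2.imread("pics/w2.png")
c=im[160:225,350:430]; c=cv2.convertScaleAbs(c,alpha=1.3,beta=0); cv2.imwrite("pics/c2.png",cv2.resize(c,None,fx=9,fy=9,interpolation=cv2.INTER_CUBIC))
E
```

```text
(no output)
```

View pics/c2.png

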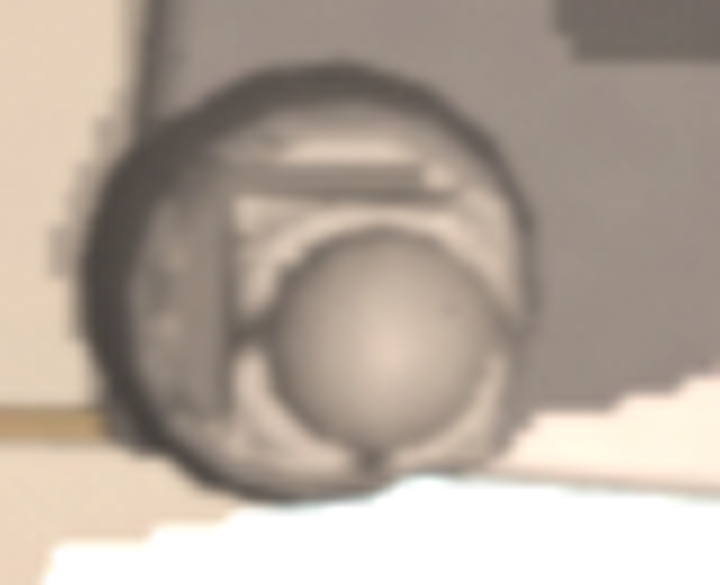

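Zoomed: the square head is nearly aligned with the image axes (left edge at crop x≈235, top edge at crop y≈200, dome centre at crop (385,335), i.e. pixel (392.3,196.7)). I measure the edge angles at subpixel level.

```bash
python3 - <<'E'
from h import *
import pickle
s=pickle.load(open("w2.pkl","rb")); im=cv2.imread("pics/w2.png"); g=cv2.cvtColor(im,cv2.COLOR_BGR2GRAY).astype(float)
L=[]
np.set_printoptions(linewidth=250)
print(g[176:216,370:412].astype(int))
def sub(p):
    d=np.diff(p); i=int(np.argmax(d)); 
    a=d[max(i-1,0):i+2]; return max(i-1,0)+.5+(a*np.arange(len(a))).sum()/a.sum()
left=[(371+sub(g[v,371:379]),v) for v in range(184,207)]
top=[(u,177+sub(g[177:186,u])) for u in range(378,399)]
def fit(P,n,z=.0385):
    W=np.array([onz("wrist",u,v,z,s)[:2] for u,v in P]); l=cv2.fitLine(W.astype(np.float32),cv2.DIST_HUBER,0,1e-5,1e-5).ravel()
    print(n,np.degrees(np.arctan2(l[1],l[0])),l[2:], np.std((W-l[2:])@np.array([-l[1],l[0]])))
fit(left,"left");fit(top,"top")
print([round(a[0],1) for a in left],[round(a[1],1) for a in top])
for u,v,z in ((350+(248+.5)/9-.5,160+(335.5)/9-.5,.0385),(350+515/9-.5,160+330/9-.5,.0385),(350+371/9-.5,160+462/9-.5,.0385),(350+385/9-.5,160+335/9-.5,.043)): print(onz("wrist",u,v,z,s).round(4))
print("top cam",onz("top",155+727/4,190+347/4,.043).round(4))
print("ring/hinge", onz("wrist",318,153,s['tool_pos'][2]+.019,s).round(4))
E
```

```text
[[ 66  68  75 ... 113 114 114]
 [ 67  70  76 ... 113 113 113]
 [ 71  76  80 ... 113 113 114]
 ...
 [140 111  82 ... 161 161 161]
 [161 145 125 ... 206 204 196]
 [166 163 159 ... 233 233 232]]
left -89.09615 [ 0.4440055  -0.20151545] 0.0006154228151699671
top -2.5791225 [ 0.4522764 -0.19253  ] 0.0001609090858033413
[np.float64(375.8), np.float64(376.0), np.float64(376.6), np.float64(376.5), np.float64(376.4), np.float64(377.0), np.float64(376.6), np.float64(376.6), np.float64(376.4), np.float64(376.3), np.float64(376.1), np.float64(375.2), np.float64(376.2), np.float64(379.5), np.float64(376.4), np.float64(376.1), np.float64(375.9), np.float64(375.7), np.float64(375.7), np.float64(375.7), np.float64(375.8), np.float64(375.8), np.float64(375.5)] [np.float64(181.4), np.float64(181.4), np.float64(181.6), np.float64(181.7), np.float64(181.8), np.float64(182.0), np.float64(182.1), np.float64(182.6), np.float64(182.6), np.float64(182.5), np.float64(182.3), np.float64(182.3), np.float64(182.3), np.float64(182.2), np.float64(182.2), np.float64(182.3), np.float64(182.4), np.float64(182.5), np.float64(182.7), np.float64(182.8), np.float64(182.9)]
[ 0.4448 -0.2039  0.0385]
[ 0.4677 -0.2031  0.0385]
[ 0.4562 -0.2148  0.0385]
[ 0.4556 -0.203   0.043 ]
top cam [ 0.455 -0.204  0.043]
ring/hinge [ 0.3982 -0.1672  0.1778]
```

```bash
python3 - <<'E'
from h import *
import pickle
s=pickle.load(open("w2.pkl","rb")); im=cv2.imread("pics/w2.png"); g=cv2.cvtColor(im,cv2.COLOR_BGR2GRAY).astype(int)
print(g[28:72,318]); print(g[5,250:275],g[5,365:390]); print(g[20,275:295],g[20,345:365]); print(g[100,295:340])
R=s['eef_rot'];t=s['tool_pos']; z=t[2]+.0168
T=lambda u,v,z=z:(R.T@(onz("wrist",u,v,z,s)-t)*1000).round(1)
for n,a in dict(hinge=(318,153),openedge=(318,37),outer=(318,62),l=(259,5),r=(378,5),neckL=(302,100),neckR=(334,100)).items(): print(n,T(*a))
b=np.array([.4558,-.2032,.047]); print("bolt in tool",R.T@(b-t)*1000, "proj",proj("wrist",[.4558,-.2032,.0385],s))
E
```

```text
[130 129 129 129 130 130 128 124 120 132 145 148 148 146 145 144 143 144
 146 148 149 151 151 151 151 150 142 117 106 105 106 105 106 105  98  74
  88 133 148 149 149 150 151 151]
[ 49  51  54  56  53  47  57  84 101 105 104 106 114 129 139 142 142 143
 143 143 143 143 143 144 143] [145 144 145 145 145 145 143 134 122 116 116 118 138 189 226 234 235 235
 235 235 235 235 235 235 235]
[147 146 144 134 118 101  82  68  67  70  84 110 125 128 129 128 128 127
 126 124] [162 162 162 155 126  85  63  60  63  76  90 109 131 145 148 148 148 148
 148 148]
[154 151 142 134 129 119 103  95 104 113 118 124 130 137 142 145 147 149
 151 152 153 155 156 156 156 156 156 156 157 158 156 155 151 146 140 133
 125 113 114 138 158 163 163 163 163]
hinge [ 66.4   0.8 -16.7]
openedge [103.6   0.7 -16.6]
outer [ 96.1   0.7 -16.7]
l [112.8 -18.4 -16.6]
r [112.8  20.1 -16.7]
neckL [ 84.2  -4.8 -16.7]
neckR [ 84.2   6.3 -16.7]
bolt in tool [ 29.21296175  57.86140153 111.76047985] proj [391.31398713 196.07862721]
```

>>> servo_tool:
  travel:
    - [0, 0, 0]
    - [-20, 13, 0]
    - [-30, 20, 0]
    - [-33.7, 22, 0]
    - [0, 0, 0]
    - [0, 0, 20]
    - [0, 0, 30]
    - [0, 0, 30]
    - [0, 0, 15]
    - [0, 0, 8]
    - [0, 0, 0]
    - [0, 0, 0]
  angular:
    - [0, 0, 3.5]
    - [0, 0, 0]
    - [0, 0, 0]
    - [0, 0, 0]
    - [0, 0, 0]
    - [0, 0, 0]
    - [0, 0, 0]
    - [0, 0, 0]
    - [0, 0, 0]
    - [0, 0, 0]
    - [0, 0, 0]
    - [0, 0, 0]

```text
clock: 7.6
tool_pos: [0.451, -0.3212, 0.0578]
eef_rot: [[0.043, 0.999, 0.002], [0.999, -0.043, -0.002], [-0.002, 0.002, -1.0]]
wrist_force: [0.1, -0.4, -2.6]
gripper_width: 0.264
grasp_force: 60.4
```

```bash
python3 - <<'E'
from h import *
import pickle
s=get_state(); im=read_camera("wrist"); cv2.imwrite("pics/w3.png",im); pickle.dump(s,open("w3.pkl","wb"))
print(s['clock'],s['tool_pos'],s['eef_rot'].round(4),s['q'].round(3),s['wrist_force'],s['wrist_torque'])
a=cv2.resize(im[0:110,240:400],(800,550),interpolation=cv2.INTER_CUBIC)
cv2.imwrite("pics/c3.png",a)
E
```

```text
7.6 [ 0.45104005 -0.32120923  0.05784226] [[ 0.0434  0.9991  0.0018]
 [ 0.9991 -0.0434 -0.0016]
 [-0.0015  0.0019 -1.    ]] [-0.74   0.152 -0.135  1.281  0.     0.874] [ 0.1417665  -0.36408706 -2.55331241] [-0.03693745 -0.00833866  0.02488209]
```

View pics/c3.png

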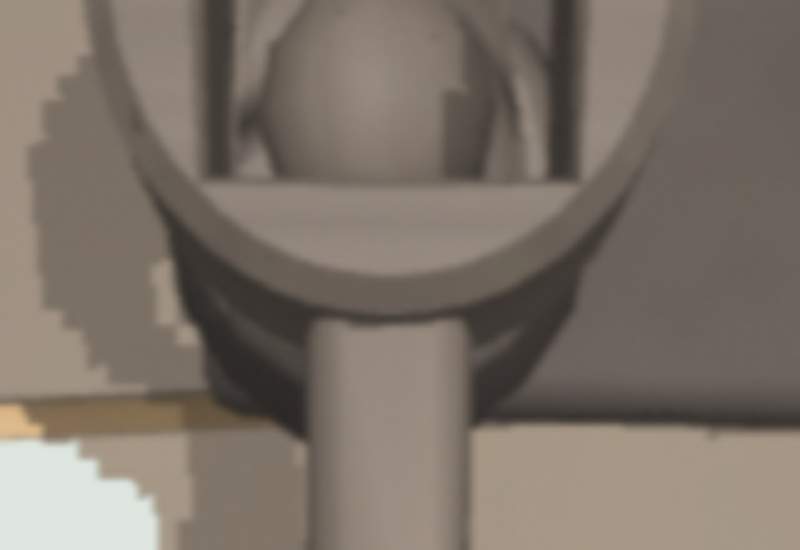

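Crop: dome spans x 268–492 (centre 380), ring opening 205–578 (centre ≈391), the opening's near edge at crop row 182, head side notches at row ≈110. So the bolt is about 0.9 mm to tool −y of the ring.

```bash
python3 - <<'E'
from h import *
import pickle
s=pickle.load(open("w3.pkl","rb")); R=s['eef_rot'];t=s['tool_pos']
T=lambda u,v,z:(R.T@(onz("wrist",240+u/5,v/5,z,s)-t)*1000).round(1)
zt=t[2]+.0168; zb=zt-.022
print("edge top",T(391,182,zt),"outer top",T(391,275,zt),"ringbot L/R",T(232,100,zb),T(550,100,zb),"topLR",T(205,100,zt),T(578,100,zt))
print("notch",T(248,110,.0385),T(512,108,.0385)," domeLR",T(268,100,.040),T(492,100,.040))
E
```

```text
edge top [103.7   0.8 -17. ] outer top [ 98.2   0.8 -16.9] ringbot L/R [115.  -11.4   5. ] [115.  13.   5.] topLR [108.5 -11.4 -17. ] [108.5  13.  -16.9]
notch [118.5 -11.2  19.1] [118.6  11.   19.2]  domeLR [118.8  -9.4  17.6] [118.8   9.2  17.7]
```

>>> servo_tool:
  travel:
    - [2, -0.8, 0]
    - [0, 0, 6]
    - [0, 0, 6]
    - [0, 0, 2]
    - [0, 0, 2]
    - [0, 0, 2]
    - [0, 0, 0]
    - [0, 0, 0]
  angular:
    - [0, 0, 0]
    - [0, 0, 0]
    - [0, 0, 0]
    - [0, 0, 0]
    - [0, 0, 0]
    - [0, 0, 0]
    - [0, 0, 0]
    - [0, 0, 0]

```text
clock: 8.45
tool_pos: [0.4494, -0.3186, 0.0389]
eef_rot: [[0.043, 0.999, -0.0], [0.999, -0.043, 0.0], [0.0, -0.0, -1.0]]
wrist_force: [-1.7, 0.1, 2.6]
gripper_width: 0.267
grasp_force: 61.2
```

>>> servo_tool:
  travel:
    - [0, 0, 1.5]
    - [0, 0, 1.5]
    - [0, 0, 1.5]
    - [0, 0, 0]
  angular:
    - [0, 0, 0]
    - [0, 0, 0]
    - [0, 0, 0]
    - [0, 0, 0]

```text
clock: 8.85
tool_pos: [0.4499, -0.3193, 0.034]
eef_rot: [[0.044, 0.999, 0.001], [0.999, -0.044, -0.001], [-0.001, 0.001, -1.0]]
wrist_force: [-1.4, -1.4, 2.2]
gripper_width: 0.262
grasp_force: 61.3
```

>>> servo_tool:
  travel:
    - [0, 0, 2]
    - [0, 0, 2]
    - [0, 0, 2]
    - [0, 0, 0]
    - [0, 0, 0]
  angular:
    - [0, 0, 0]
    - [0, 0, 0]
    - [0, 0, 0]
    - [0, 0, 0]
    - [0, 0, 0]

```text
clock: 9.35
tool_pos: [0.4498, -0.3197, 0.028]
eef_rot: [[0.044, 0.999, 0.001], [0.999, -0.044, -0.002], [-0.002, 0.001, -1.0]]
wrist_force: [-1.2, -4.3, 0.8]
gripper_width: 0.263
grasp_force: 61.2
```

```bash
python3 - <<'E'
from h import *
import pickle
s=get_state(); im=read_camera("wrist"); cv2.imwrite("pics/w4.png",im); pickle.dump(s,open("w4.pkl","wb"))
print(s['clock'],s['tool_pos'],s['wrist_force'],s['wrist_torque'])
a=cv2.resize(im[0:170,230:410],(635,600),interpolation=cv2.INTER_CUBIC)
cv2.imwrite("pics/c4.png",a)
E
```

```text
9.35 [ 0.44978    -0.31969954  0.02795934] [-1.19788265 -4.31749676  0.79039067] [-0.49798438  0.07400884  0.08244914]
```

View pics/c4.png

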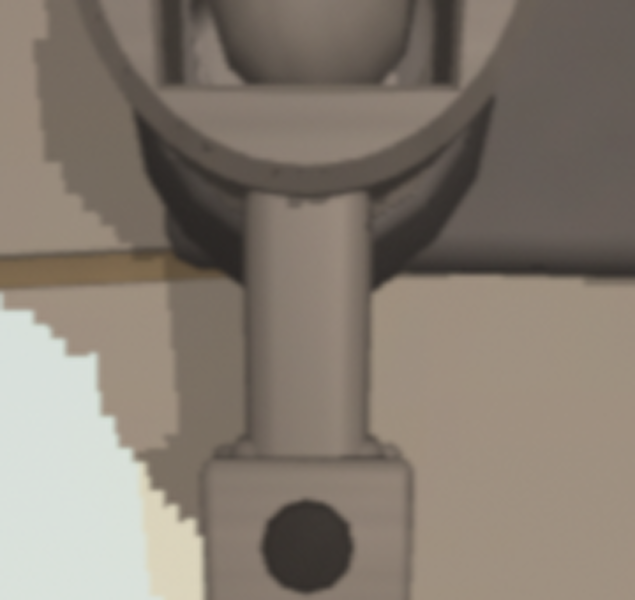

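Crop: the opening's near edge is now at crop row 88 (v≈25, was 36), so the ring sits higher relative to the tool. The wrench pitched up about 5° in the grip and is not fully down. I lift, level it by tilting the tool, grip harder and measure again.

>>> servo_tool:
  travel:
    - [0, 0, -5]
    - [0, 0, -6]
    - [0, 0, -6]
    - [-1, 0, 0]
    - [0, 0, 0]
    - [0, 0, 0]
  angular:
    - [0, 0, 0]
    - [0, 0, 0]
    - [0, 0, 0]
    - [0, -2.5, 0]
    - [0, -2.5, 0]
    - [0, 0, 0]
  grip_force: 110

```text
clock: 10.0
tool_pos: [0.4493, -0.3172, 0.0446]
eef_rot: [[0.041, 0.999, -0.004], [0.996, -0.041, -0.084], [-0.084, -0.0, -0.996]]
wrist_force: [0.0, 1.5, -1.4]
gripper_width: 0.25
grasp_force: 111.6
```

```bash
python3 - <<'E'
from h import *
import pickle
s=get_state(); im=read_camera("wrist"); cv2.imwrite("pics/w5.png",im); pickle.dump(s,open("w5.pkl","wb"))
print(s['clock'],s['tool_pos'],s['eef_rot'].round(3),s['wrist_force'],s['wrist_torque'])
for f in ("w2","w3","w4","w5"):
    g=cv2.cvtColor(cv2.imread(f"pics/{f}.png"),cv2.COLOR_BGR2GRAY).astype(int); print(f,g[15:60,317])
a=cv2.resize(im[0:120,240:400],(800,600),interpolation=cv2.INTER_CUBIC)
cv2.imwrite("pics/c5.png",a)
E
```

```text
10.0 [ 0.44932691 -0.31720002  0.04463877] [[ 0.041  0.999 -0.004]
 [ 0.996 -0.041 -0.084]
 [-0.084 -0.    -0.996]] [ 0.0056166   1.45437154 -1.36161988] [ 0.44047086 -0.00698355  0.02975361]
w2 [125 128 129 129 129 129 129 129 129 129 129 130 130 130 130 130 129 129
 129 129 124 120 132 144 148 148 147 145 144 143 144 145 147 149 151 151
 151 151 150 142 118 105 105 105 105]
w3 [137 137 137 136 137 135 134 133 132 130 129 127 126 125 124 123 121 120
 118 116 112 111 122 134 137 136 136 134 133 132 133 135 136 138 139 140
 139 139 138 132 108  98  97  96  96]
w4 [103 101 100  97  95  93  91  89  90 101 109 117 126 129 129 128 128 126
 125 125 125 126 127 129 130 131 131 131 131 131 128 115  94  86  85  85
  85  85  84  79  71  92 113 129 135]
w5 [127 126 125 124 123 122 121 119 114 102 103 112 124 128 127 127 126 125
 124 124 124 125 127 128 129 131 130 130 130 130 128 117  96  89  87  88
  88  87  87  83  79 108 127 132 133]
```

View pics/c5.png

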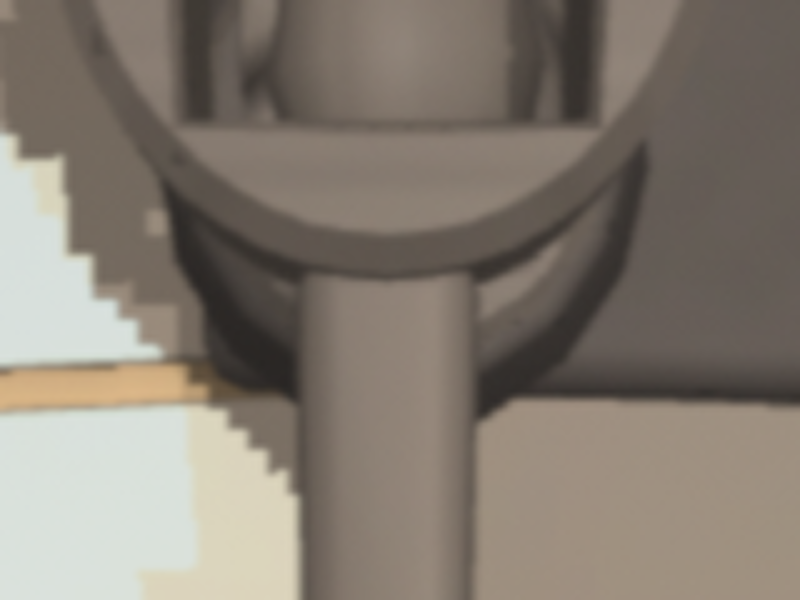

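Crop: dome spans x 275–540 (centre ≈407), opening 212–565 (centre ≈389), opening near edge at row 125 (v≈25), left notch at (258,85). The ring must go about 1.2 mm to tool +y; I check the lengthwise offset.

```bash
python3 - <<'E'
from h import *
import pickle
s=pickle.load(open("w5.pkl","rb")); R=s['eef_rot'];t=s['tool_pos']
W=lambda u,v,z:onz("wrist",240+u/5,v/5,z,s).round(4)
print("notch",W(258,85,.0385),W(258,85,.037),"dome L/R",W(275,60,.040),W(540,60,.040))
h=np.array([116.7,.8,-16.2])/1000; print("ring model",(t+R@h).round(4))
for z in (.060,.062,.064): print("edge top at z",z,W(390,127,z),"outer",W(390,235,z))
s4=pickle.load(open("w4.pkl","rb"));s3=pickle.load(open("w3.pkl","rb"))
b=np.array([.4558,-.2033,.0385])
for n,q in (("w3",s3),("w5",s)): print(n,(proj("wrist",b,q)-[240,0])*5)
E
```

```text
notch [ 0.4452 -0.2037  0.0385] [ 0.4451 -0.2033  0.037 ] dome L/R [ 0.4466 -0.2025  0.04  ] [ 0.4654 -0.2033  0.04  ]
ring model [ 0.455  -0.1997  0.051 ]
edge top at z 0.06 [ 0.4544 -0.2109  0.06  ] outer [ 0.4542 -0.2168  0.06  ]
edge top at z 0.062 [ 0.4544 -0.2113  0.062 ] outer [ 0.4542 -0.2171  0.062 ]
edge top at z 0.064 [ 0.4544 -0.2117  0.064 ] outer [ 0.4542 -0.2174  0.064 ]
w3 [376.4780991  114.95077726]
w5 [404.48846269  71.91628547]
```

>>> servo_tool:
  travel:
    - [0, 0, -3]
    - [-3.7, 1.2, 0]
    - [0, 0, 0]
    - [0, 0, 0]
    - [0, 0, 0]
    - [0, 0, 0]
  angular:
    - [0, 0, 0]
    - [0, 0, 0]
    - [0, 0, 0]
    - [0, 0, 0]
    - [0, 0, 0]
    - [0, 0, 0]

```text
clock: 10.65
tool_pos: [0.4503, -0.3232, 0.0479]
eef_rot: [[0.044, 0.999, -0.004], [0.995, -0.044, -0.087], [-0.087, -0.0, -0.996]]
wrist_force: [0.2, -0.2, -3.4]
gripper_width: 0.248
grasp_force: 111.3
```

```bash
cat >> h.py <<'E'
def ring(s,h=(116.7,.8,-16.2)): return np.array(s['tool_pos'])+np.array(s['eef_rot'])@np.array(h)/1000
E
python3 - <<'E'
from h import *
for k in range(3):
    s=get_state(); read_camera("wrist") 
    print(s['clock'],s['tool_pos'].round(4),s['eef_rot'][:,0].round(4),ring(s).round(4),s['wrist_force'].round(2),s['wrist_torque'].round(3))
E
```

```text
10.65 [ 0.4503 -0.3232  0.0479] [ 0.0437  0.9953 -0.0867] [ 0.4563 -0.2056  0.0539] [ 0.2  -0.16 -3.42] [ 0.125 -0.017 -0.035]
10.7 [ 0.4504 -0.3231  0.048 ] [ 0.0436  0.9953 -0.0868] [ 0.4563 -0.2056  0.054 ] [-0.12 -0.05 -2.79] [ 0.11  -0.    -0.016]
10.75 [ 0.4504 -0.3231  0.048 ] [ 0.0436  0.9953 -0.0869] [ 0.4563 -0.2056  0.054 ] [-0.61 -0.11 -4.51] [ 0.134  0.001 -0.02 ]
```

>>> servo_tool:
  travel:
    - [2.2, -0.7, 0]
    - [0, 0, 0]
    - [0.2, 0, 2]
    - [0.2, 0, 2]
    - [0.2, 0, 2]
    - [0, 0, 0]
    - [0, 0, 0]
  angular:
    - [0, 0, 0]
    - [0, 0, 0]
    - [0, 0, 0]
    - [0, 0, 0]
    - [0, 0, 0]
    - [0, 0, 0]
    - [0, 0, 0]

```text
clock: 11.5
tool_pos: [0.4497, -0.3208, 0.0417]
eef_rot: [[0.044, 0.999, -0.004], [0.995, -0.044, -0.087], [-0.087, -0.0, -0.996]]
wrist_force: [-0.4, -0.1, -3.3]
gripper_width: 0.248
grasp_force: 111.3
```

```bash
python3 - <<'E'
from h import *
s=get_state();print(s['clock'],s['tool_pos'].round(4),s['eef_rot'][:,0].round(4),ring(s).round(4),s['wrist_force'].round(2),s['wrist_torque'].round(3))
E
```

```text
11.5 [ 0.4497 -0.3208  0.0417] [ 0.0436  0.9953 -0.0869] [ 0.4557 -0.2033  0.0477] [-0.42 -0.13 -3.27] [0.114 0.034 0.04 ]
```

Free and centred over the bolt: the ring model is at (0.4557, −0.2033), bottom at about 0.037. I continue down.

>>> servo_tool:
  travel:
    - [0.1, 0, 1.5]
    - [0.1, 0, 1.5]
    - [0.1, 0, 1.5]
    - [0, 0, 0]
  angular:
    - [0, 0, 0]
    - [0, 0, 0]
    - [0, 0, 0]
    - [0, 0, 0]

```text
clock: 11.9
tool_pos: [0.4501, -0.3211, 0.0377]
eef_rot: [[0.044, 0.999, -0.003], [0.995, -0.044, -0.087], [-0.087, 0.0, -0.996]]
wrist_force: [-0.5, -0.2, -0.9]
gripper_width: 0.25
grasp_force: 111.6
```

```bash
python3 - <<'E'
from h import *
s=get_state();print(s['clock'],s['tool_pos'].round(4),s['eef_rot'][:,0].round(4),ring(s).round(4),s['wrist_force'].round(2),s['wrist_torque'].round(3))
E
```

```text
11.9 [ 0.4501 -0.3211  0.0377] [ 0.0436  0.9952 -0.0874] [ 0.456  -0.2036  0.0436] [-0.51 -0.23 -0.94] [0.305 0.109 0.012]
```

>>> servo_tool:
  travel:
    - [0.1, 0, 1]
    - [0.1, 0, 1]
    - [0, 0, 0]
    - [0, 0, 0]
  angular:
    - [0, 0, 0]
    - [0, 0, 0]
    - [0, 0, 0]
    - [0, 0, 0]

```text
clock: 12.3
tool_pos: [0.4502, -0.3213, 0.0361]
eef_rot: [[0.044, 0.999, -0.003], [0.995, -0.044, -0.088], [-0.088, 0.001, -0.996]]
wrist_force: [-0.8, -0.7, 2.3]
gripper_width: 0.251
grasp_force: 112.2
```

```bash
python3 - <<'E'
from h import *
s=get_state();im=read_camera("wrist");cv2.imwrite("pics/w6.png",im)
g=cv2.cvtColor(im,cv2.COLOR_BGR2GRAY).astype(int); print(g[15:60,317])
print(s['clock'],s['tool_pos'].round(4),s['eef_rot'][:,0].round(4),ring(s).round(4),s['wrist_force'].round(2),s['wrist_torque'].round(3))
E
```

```text
[ 95  91  89  87  85  82  79  76  83  97 104 113 122 124 124 124 123 122
 121 120 120 122 123 125 126 127 127 126 127 127 124 112  93  85  84  85
  85  84  84  79  81 114 128 130 129]
12.3 [ 0.4502 -0.3213  0.0361] [ 0.0436  0.9952 -0.0877] [ 0.4562 -0.2037  0.042 ] [-0.84 -0.71  2.35] [0.533 0.182 0.149]
```

>>> servo_tool:
  travel:
    - [0, -0.7, 0]
    - [0, 2, 0]
    - [0, 2, 0]
    - [0, 0, 0]
    - [0, 0, 0]
  angular:
    - [0, 0, 0]
    - [0, 0, -1]
    - [0, 0, -1]
    - [0, 0, 0]
    - [0, 0, 0]

```text
clock: 12.85
tool_pos: [0.4532, -0.3214, 0.0348]
eef_rot: [[0.009, 1.0, -0.004], [0.996, -0.009, -0.088], [-0.088, -0.003, -0.996]]
wrist_force: [1.7, -1.4, -3.1]
gripper_width: 0.247
grasp_force: 111.4
```

```bash
cat > st.py <<'E'
from h import *
s=get_state();print(s['clock'],s['tool_pos'].round(4),s['eef_rot'][:,0].round(4),"ring",ring(s).round(4),s['wrist_force'].round(2),s['wrist_torque'].round(3))
E
python3 st.py
```

```text
12.85 [ 0.4532 -0.3214  0.0348] [ 0.0089  0.9961 -0.0878] ring [ 0.4551 -0.2037  0.0407] [ 1.66 -1.39 -3.09] [-0.206 -0.347 -0.093]
```

Vertical load is gone, so the ring slipped onto the head. I continue down to the collar.

>>> servo_tool:
  travel:
    - [0, 0, 0]
    - [0.2, 0, 2]
    - [0.2, 0, 2]
    - [0.1, 0, 1]
    - [0, 0, 0]
    - [0, 0, 0]
  angular:
    - [0, 0, 0]
    - [0, 0, 0]
    - [0, 0, 0]
    - [0, 0, 0]
    - [0, 0, 0]
    - [0, 0, 0]

```text
clock: 13.45
tool_pos: [0.4532, -0.3213, 0.0305]
eef_rot: [[0.009, 1.0, -0.004], [0.996, -0.009, -0.088], [-0.088, -0.003, -0.996]]
wrist_force: [1.3, -3.5, -2.8]
gripper_width: 0.25
grasp_force: 111.5
```

```bash
python3 st.py
```

```text
13.45 [ 0.4532 -0.3213  0.0305] [ 0.0088  0.9961 -0.0878] ring [ 0.4551 -0.2037  0.0364] [ 1.27 -3.51 -2.82] [-0.532 -0.286 -0.074]
```

>>> servo_tool:
  travel:
    - [-0.6, 0.3, 0]
    - [0.1, 0, 1]
    - [0.1, 0, 1]
    - [0.1, 0, 1]
    - [0, 0, 0]
    - [0, 0, 0]
  angular:
    - [0, 0, 0]
    - [0, 0, 0]
    - [0, 0, 0]
    - [0, 0, 0]
    - [0, 0, 0]
    - [0, 0, 0]

```text
clock: 14.05
tool_pos: [0.4533, -0.3214, 0.0272]
eef_rot: [[0.009, 1.0, -0.004], [0.996, -0.009, -0.087], [-0.087, -0.003, -0.996]]
wrist_force: [1.1, -2.6, -3.2]
gripper_width: 0.25
grasp_force: 111.5
```

```bash
python3 st.py
```

```text
14.05 [ 0.4533 -0.3214  0.0272] [ 0.0086  0.9962 -0.0868] ring [ 0.4552 -0.2038  0.0332] [ 1.1  -2.59 -3.21] [-0.326 -0.183 -0.062]
```

>>> servo_tool:
  travel:
    - [-0.3, 0.2, 0]
    - [0.1, 0, 1]
    - [0.1, 0, 1]
    - [0, 0, 0]
    - [0, 0, 0]
  angular:
    - [0, 0, 0]
    - [0, 0, 0]
    - [0, 0, 0]
    - [0, 0, 0]
    - [0, 0, 0]

```text
clock: 14.55
tool_pos: [0.4534, -0.3215, 0.0252]
eef_rot: [[0.008, 1.0, -0.004], [0.996, -0.009, -0.086], [-0.086, -0.003, -0.996]]
wrist_force: [-0.2, -1.2, -3.0]
gripper_width: 0.246
grasp_force: 111.5
```

```bash
python3 st.py
```

```text
14.55 [ 0.4534 -0.3215  0.0252] [ 0.0085  0.9962 -0.0864] ring [ 0.4553 -0.2039  0.0313] [-0.23 -1.18 -3.05] [ 0.027 -0.105 -0.044]
```

>>> servo_tool:
  travel:
    - [0.1, 0, 1]
    - [0.1, 0, 1]
    - [0, 0, 0]
    - [0, 0, 0]
  angular:
    - [0, 0, 0]
    - [0, 0, 0]
    - [0, 0, 0]
    - [0, 0, 0]

```text
clock: 14.95
tool_pos: [0.4537, -0.3217, 0.0238]
eef_rot: [[0.008, 1.0, -0.004], [0.996, -0.009, -0.087], [-0.087, -0.003, -0.996]]
wrist_force: [-1.5, 0.0, 2.3]
gripper_width: 0.251
grasp_force: 112.1
```

```bash
python3 st.py
```

```text
14.95 [ 0.4537 -0.3217  0.0238] [ 0.0084  0.9962 -0.0868] ring [ 0.4555 -0.204   0.0299] [-1.51  0.03  2.3 ] [0.569 0.138 0.068]
```

Ring is fully down on the collar, with contact where predicted. Now I turn clockwise about the bolt in small arcs and watch the load.

```bash
cat > st.py <<'E'
from h import *
s=get_state();R=s['eef_rot']
print(s['clock'],s['tool_pos'].round(4),"yaw",np.degrees(np.arctan2(R[1,0],R[0,0])).round(2),"ring",ring(s).round(4),"F",s['wrist_force'].round(2),"tool F",(R.T@s['wrist_force']).round(2),"T",s['wrist_torque'].round(3))
E
```

>>> servo_tool:
  travel:
    - [0, -2.05, 0]
    - [0, -2.05, 0]
    - [0, -2.05, 0]
    - [0, -2.05, 0]
    - [0.1, -2.05, 0]
    - [0, -2.05, 0]
    - [0, 0, 0]
  angular:
    - [0.09, 0, 1]
    - [0.09, 0, 1]
    - [0.09, 0, 1]
    - [0.09, 0, 1]
    - [0.09, 0, 1]
    - [0.09, 0, 1]
    - [0, 0, 0]

```text
clock: 15.65
tool_pos: [0.4417, -0.3215, 0.0238]
eef_rot: [[0.114, 0.993, -0.012], [0.99, -0.115, -0.087], [-0.088, -0.002, -0.996]]
wrist_force: [1.9, -0.9, 2.8]
gripper_width: 0.253
grasp_force: 112.2
```

```bash
python3 st.py
```

```text
15.65 [ 0.4417 -0.3215  0.0238] yaw 83.42 ring [ 0.456  -0.2046  0.0297] F [ 1.91 -0.93  2.78] tool F [-0.95  2.   -2.71] T [ 0.39  -0.362 -0.01 ]
```

>>> servo_tool:
  travel:
    - [0, -2.05, 0]
    - [0, -2.05, 0]
    - [0.1, -2.05, 0]
    - [0, -2.05, 0]
    - [0, 0, 0]
  angular:
    - [0.09, 0, 1]
    - [0.09, 0, 1]
    - [0.09, 0, 1]
    - [0.09, 0, 1]
    - [0, 0, 0]

```text
clock: 16.15
tool_pos: [0.4334, -0.3202, 0.0237]
eef_rot: [[0.183, 0.983, -0.019], [0.979, -0.184, -0.086], [-0.088, -0.003, -0.996]]
wrist_force: [1.5, -3.0, 2.0]
gripper_width: 0.248
grasp_force: 112.2
```

```bash
python3 st.py
```

```text
16.15 [ 0.4334 -0.3202  0.0237] yaw 79.41 ring [ 0.4558 -0.2046  0.0296] F [ 1.55 -2.99  1.98] tool F [-2.82  2.07 -1.75] T [ 0.211 -0.495 -0.116]
```

>>> servo_tool:
  travel:
    - [-0.5, -2.05, 0]
    - [0, -2.05, 0]
    - [0, -2.05, 0]
    - [0, -2.05, 0]
    - [0, 0, 0]
  angular:
    - [0.09, 0, 1]
    - [0.09, 0, 1]
    - [0.09, 0, 1]
    - [0.09, 0, 1]
    - [0, 0, 0]

```text
clock: 16.65
tool_pos: [0.4253, -0.3184, 0.0236]
eef_rot: [[0.251, 0.968, -0.025], [0.964, -0.252, -0.084], [-0.087, -0.003, -0.996]]
wrist_force: [2.6, 0.1, 3.4]
gripper_width: 0.246
grasp_force: 112.2
```

```bash
python3 st.py
```

```text
16.65 [ 0.4253 -0.3184  0.0236] yaw 75.42 ring [ 0.4557 -0.2047  0.0295] F [2.63 0.07 3.36] tool F [ 0.44  2.51 -3.42] T [ 0.482 -0.772 -0.123]
```

>>> servo_tool:
  travel:
    - [0, -2.05, 0]
    - [0, -2.05, 0]
    - [0, -2.05, 0]
    - [0, 0, 0]
  angular:
    - [0.09, 0, 1]
    - [0.09, 0, 1]
    - [0.09, 0, 1]
    - [0, 0, 0]

```text
clock: 17.05
tool_pos: [0.4196, -0.3168, 0.0237]
eef_rot: [[0.301, 0.953, -0.029], [0.95, -0.302, -0.083], [-0.088, -0.003, -0.996]]
wrist_force: [4.8, 0.6, 3.1]
gripper_width: 0.247
grasp_force: 112.2
```

```bash
python3 st.py
```

```text
17.05 [ 0.4196 -0.3168  0.0237] yaw 72.43 ring [ 0.4559 -0.2049  0.0296] F [4.78 0.63 3.14] tool F [ 1.76  4.36 -3.32] T [ 0.585 -1.084  0.065]
```

>>> servo_tool:
  travel:
    - [-0.2, -2.05, 0]
    - [0, -2.05, 0]
    - [0, 0, 0]
  angular:
    - [0.09, 0, 1]
    - [0.09, 0, 1]
    - [0, 0, 0]

```text
clock: 17.35
tool_pos: [0.4158, -0.3155, 0.0237]
eef_rot: [[0.334, 0.942, -0.032], [0.939, -0.335, -0.081], [-0.087, -0.003, -0.996]]
wrist_force: [6.2, -0.2, 2.4]
gripper_width: 0.255
grasp_force: 112.2
```

```bash
python3 st.py
```

```text
17.35 [ 0.4158 -0.3155  0.0237] yaw 70.41 ring [ 0.456  -0.205   0.0296] F [ 6.16 -0.22  2.42] tool F [ 1.64  5.87 -2.59] T [ 0.799 -1.395  0.237]
```

>>> servo_tool:
  travel:
    - [-0.2, -2.05, 0]
    - [0, -1, 0]
    - [0, 0, 0]
  angular:
    - [0.09, 0, 1]
    - [0.05, 0, 0.5]
    - [0, 0, 0]

```text
clock: 17.65
tool_pos: [0.4131, -0.3146, 0.0237]
eef_rot: [[0.358, 0.933, -0.033], [0.93, -0.359, -0.08], [-0.087, -0.002, -0.996]]
wrist_force: [5.3, 0.2, 2.7]
gripper_width: 0.251
grasp_force: 112.2
```

```bash
python3 st.py
```

```text
17.65 [ 0.4131 -0.3146  0.0237] yaw 68.95 ring [ 0.4562 -0.2051  0.0297] F [5.26 0.22 2.65] tool F [ 1.85  4.82 -2.84] T [ 0.827 -1.506  0.324]
```

```bash
cat > trip.py <<'E'
from h import *
import sys
def neck(im):
    g=cv2.GaussianBlur(cv2.cvtColor(im,cv2.COLOR_BGR2GRAY),(3,3),0).astype(int); o=[]
    for v in (85,95,105,115):
        o.append([v]+[int(x) for x in g[v,270:366:3]])
    return o
def corr(a,b,r):  # lateral shift of the neck patch between images
    A=cv2.cvtColor(a,cv2.COLOR_BGR2GRAY);B=cv2.cvtColor(b,cv2.COLOR_BGR2GRAY)
    t=A[r:r+10,294:341]; m=cv2.matchTemplate(B[r:r+10,250:390],t,cv2.TM_CCOEFF_NORMED).ravel()
    i=int(m.argmax()); 
    d=0 if i in(0,len(m)-1) else .5*(m[i-1]-m[i+1])/(m[i-1]-2*m[i]+m[i+1])
    return round(250+i+d-294,2),round(float(m[i]),3)
def pin(im):
    g=cv2.cvtColor(im,cv2.COLOR_BGR2GRAY)[135:180,295:342]; ys,xs=np.where(g<75); return xs.mean()+295,ys.mean()+135,len(xs)
def report(n):
    im=read_camera("wrist"); cv2.imwrite(f"pics/{n}.png",im); ref=cv2.imread("pics/w6.png")
    print([corr(ref,im,r) for r in (70,80,90,100,110)],"pin",np.round(pin(ref),1),np.round(pin(im),1))
if __name__=="__main__":
    import runpy; runpy.run_path("st.py"); report(sys.argv[1])
E
python3 trip.py t1; python3 - <<'E'
import sys; sys.path.insert(0,'.')
from trip import *
print(corr(cv2.imread("pics/w6.png"),cv2.imread("pics/w5.png"),90)) if 0 else None
E
```

```text
17.65 [ 0.4131 -0.3146  0.0237] yaw 68.95 ring [ 0.4562 -0.2051  0.0297] F [5.26 0.22 2.65] tool F [ 1.85  4.82 -2.84] T [ 0.827 -1.506  0.324]
[(np.float32(-0.43), 0.916), (np.float32(-0.17), 0.993), (np.float32(-0.36), 0.729), (np.float32(-17.49), 0.479), (np.float32(-16.05), 0.56)] pin [316.5 154.6 507. ] [316.5 154.4 492. ]
```

The neck sits in the same image columns (shift −0.3 px), so the joint is still straight. I continue in small steps.

>>> servo_tool:
  travel:
    - [-0.2, -2.05, 0]
    - [0, -1, 0]
    - [0, 0, 0]
  angular:
    - [0.09, 0, 1]
    - [0.05, 0, 0.5]
    - [0, 0, 0]

```text
clock: 18.0
tool_pos: [0.411, -0.3137, 0.0238]
eef_rot: [[0.382, 0.923, -0.034], [0.92, -0.384, -0.079], [-0.086, -0.001, -0.996]]
wrist_force: [7.3, 0.7, 1.1]
gripper_width: 0.248
grasp_force: 112.1
```

```bash
python3 trip.py t2
```

```text
18.0 [ 0.411  -0.3137  0.0238] yaw 67.43 ring [ 0.4569 -0.2054  0.0299] F [7.33 0.74 1.09] tool F [ 3.39  6.49 -1.39] T [ 0.797 -1.758  0.221]
[(np.float32(-1.5), 0.899), (np.float32(-1.11), 0.995), (np.float32(-1.11), 0.74), (np.float32(-17.09), 0.493), (np.float32(-17.51), 0.536)] pin [316.5 154.6 507. ] [316.5 154.2 491. ]
```

The joint has started to give (about 0.016 rad). From here I pivot about the hinge pin instead of the bolt.

>>> servo_tool:
  travel:
    - [0.3, -1.2, 0]
    - [0, -1.2, 0]
    - [0, 0, 0]
  angular:
    - [0.09, 0, 1]
    - [0.09, 0, 1]
    - [0, 0, 0]

```text
clock: 18.35
tool_pos: [0.4089, -0.3128, 0.0239]
eef_rot: [[0.415, 0.909, -0.037], [0.906, -0.416, -0.079], [-0.087, -0.001, -0.996]]
wrist_force: [6.7, 0.5, 1.1]
gripper_width: 0.252
grasp_force: 112.1
```

```bash
python3 trip.py t3
```

```text
18.35 [ 0.4089 -0.3128  0.0239] yaw 65.4 ring [ 0.4586 -0.2062  0.0299] F [6.75 0.51 1.06] tool F [ 3.17  5.92 -1.34] T [ 0.67  -1.761  0.234]
[(np.float32(-4.44), 0.876), (np.float32(-3.61), 0.979), (np.float32(-3.18), 0.737), (np.float32(-18.51), 0.499), (np.float32(-17.45), 0.527)] pin [316.5 154.6 507. ] [316.7 154.3 490. ]
```

Trip ≈ 0.053 rad with the load already falling. About 4° more takes it past 0.10.

>>> servo_tool:
  travel:
    - [0, -1.2, 0]
    - [0, -1.2, 0]
    - [0, -1.2, 0]
    - [0, -1.2, 0]
    - [0, 0, 0]
  angular:
    - [0.09, 0, 1]
    - [0.09, 0, 1]
    - [0.09, 0, 1]
    - [0.09, 0, 1]
    - [0, 0, 0]

```text
clock: 18.9
tool_pos: [0.4048, -0.3107, 0.0239]
eef_rot: [[0.478, 0.878, -0.042], [0.874, -0.479, -0.076], [-0.087, -0.0, -0.996]]
wrist_force: [7.7, -0.1, 1.8]
gripper_width: 0.247
grasp_force: 112.1
```

```bash
python3 trip.py t4
```

```text
18.9 [ 0.4048 -0.3107  0.0239] yaw 61.36 ring [ 0.4619 -0.2079  0.03  ] F [ 7.74 -0.12  1.81] tool F [ 3.43  6.84 -2.11] T [ 0.69  -1.915  0.1  ]
[(np.float32(-10.06), 0.804), (np.float32(-8.35), 0.973), (np.float32(-7.2), 0.732), (np.float32(-21.59), 0.505), (np.float32(-21.01), 0.515)] pin [316.5 154.6 507. ] [317.1 154.1 491. ]
```

Trip ≈ 0.125 rad: broken, short of the hard stop. I stop pulling and ease back the same way.

>>> servo_tool:
  travel:
    - [0, 1.2, 0]
    - [0, 1.2, 0]
    - [0, 1.2, 0]
    - [0, 1.2, 0]
    - [0, 1.2, 0]
    - [0, 1.2, 0]
    - [0, 1.2, 0]
    - [0, 0, 0]
  angular:
    - [-0.09, 0, -1]
    - [-0.09, 0, -1]
    - [-0.09, 0, -1]
    - [-0.09, 0, -1]
    - [-0.09, 0, -1]
    - [-0.09, 0, -1]
    - [-0.09, 0, -1]
    - [0, 0, 0]

```text
clock: 19.75
tool_pos: [0.4121, -0.3142, 0.0238]
eef_rot: [[0.366, 0.93, -0.033], [0.927, -0.367, -0.08], [-0.087, -0.001, -0.996]]
wrist_force: [6.8, 0.8, 1.4]
gripper_width: 0.248
grasp_force: 112.1
```

```bash
python3 trip.py t5
```

```text
19.75 [ 0.4121 -0.3142  0.0238] yaw 68.46 ring [ 0.4561 -0.205   0.0298] F [6.77 0.78 1.39] tool F [ 3.08  6.01 -1.67] T [ 0.734 -1.724  0.232]
[(np.float32(-0.24), 0.917), (np.float32(-0.03), 0.996), (np.float32(-0.12), 0.739), (np.float32(-16.83), 0.482), (np.float32(-17.19), 0.531)] pin [316.5 154.6 507. ] [316.7 154.2 492. ]
```

>>> servo_tool:
  travel:
    - [0.2, 2.05, 0]
    - [0, 2.05, 0]
    - [0, 2.05, 0]
    - [0, 2.05, 0]
    - [0, 2.05, 0]
    - [0, 0, 0]
  angular:
    - [-0.09, 0, -1]
    - [-0.09, 0, -1]
    - [-0.09, 0, -1]
    - [-0.09, 0, -1]
    - [-0.09, 0, -1]
    - [0, 0, 0]

```text
clock: 20.4
tool_pos: [0.4209, -0.3173, 0.0236]
eef_rot: [[0.285, 0.958, -0.027], [0.955, -0.286, -0.082], [-0.087, -0.003, -0.996]]
wrist_force: [5.1, 2.2, 3.1]
gripper_width: 0.249
grasp_force: 112.3
```

```bash
python3 st.py
```

```text
20.4 [ 0.4209 -0.3173  0.0236] yaw 73.38 ring [ 0.4554 -0.2048  0.0296] F [5.08 2.16 3.12] tool F [ 3.24  4.25 -3.42] T [ 0.861 -1.371 -0.258]
```

>>> servo_tool:
  travel:
    - [0.5, 2.5, 0]
    - [0, 1.5, 0]
    - [0, 0, 0]
  angular:
    - [-0.09, 0, -1]
    - [-0.05, 0, -0.5]
    - [0, 0, 0]

```text
clock: 20.7
tool_pos: [0.4241, -0.3182, 0.0234]
eef_rot: [[0.259, 0.966, -0.027], [0.962, -0.26, -0.084], [-0.088, -0.004, -0.996]]
wrist_force: [2.8, 0.7, 4.3]
gripper_width: 0.25
grasp_force: 112.4
```

```bash
python3 st.py
```

```text
20.7 [ 0.4241 -0.3182  0.0234] yaw 74.94 ring [ 0.4555 -0.2048  0.0293] F [2.77 0.68 4.3 ] tool F [ 0.99  2.48 -4.41] T [ 0.83  -0.946 -0.289]
```

>>> servo_tool:
  travel:
    - [0, 0.8, 0]
    - [-0.1, 0, -1]
    - [-0.1, 0, -1]
    - [0, 0, 0]
  angular:
    - [0, 0, 0]
    - [0, 0, 0]
    - [0, 0, 0]
    - [0, 0, 0]

```text
clock: 21.1
tool_pos: [0.4243, -0.3181, 0.0246]
eef_rot: [[0.259, 0.966, -0.028], [0.962, -0.26, -0.083], [-0.088, -0.006, -0.996]]
wrist_force: [2.8, 1.3, -0.9]
gripper_width: 0.244
grasp_force: 111.8
```

```bash
python3 st.py
```

```text
21.1 [ 0.4243 -0.3181  0.0246] yaw 74.95 ring [ 0.4557 -0.2047  0.0305] F [ 2.75  1.25 -0.94] tool F [2.   2.34 0.75] T [ 0.595 -0.681 -0.158]
```

>>> servo_tool:
  travel:
    - [0.5, 1, 0]
    - [-0.1, 0, -1]
    - [-0.2, 0, -2]
    - [0, 0, 0]
  angular:
    - [0, 0, 0]
    - [0, 0, 0]
    - [0, 0, 0]
    - [0, 0, 0]

```text
clock: 21.5
tool_pos: [0.4248, -0.3181, 0.0272]
eef_rot: [[0.258, 0.966, -0.03], [0.962, -0.26, -0.084], [-0.088, -0.007, -0.996]]
wrist_force: [-0.7, -0.8, -6.2]
gripper_width: 0.25
grasp_force: 111.0
```

```bash
python3 st.py
```

```text
21.5 [ 0.4248 -0.3181  0.0272] yaw 74.96 ring [ 0.4562 -0.2047  0.033 ] F [-0.65 -0.81 -6.24] tool F [-0.4  -0.38  6.31] T [-0.236 -0.015  0.144]
```

>>> servo_tool:
  travel:
    - [-0.2, 0, -2]
    - [-0.2, 0, -2]
    - [-0.2, 0, -2]
    - [0, 0, 0]
  angular:
    - [0, 0, 0]
    - [0, 0, 0]
    - [0, 0, 0]
    - [0, 0, 0]

```text
clock: 21.9
tool_pos: [0.4254, -0.3182, 0.0345]
eef_rot: [[0.258, 0.966, -0.028], [0.962, -0.26, -0.084], [-0.088, -0.006, -0.996]]
wrist_force: [-2.3, -0.2, -6.4]
gripper_width: 0.25
grasp_force: 110.9
```

```bash
python3 st.py
```

```text
21.9 [ 0.4254 -0.3182  0.0345] yaw 74.98 ring [ 0.4567 -0.2048  0.0403] F [-2.33 -0.15 -6.41] tool F [-0.19 -2.18  6.46] T [-0.306  0.54   0.234]
```

>>> servo_tool:
  travel:
    - [0, -0.7, 0]
    - [-0.2, 0, -2]
    - [-0.3, 0, -3]
    - [-0.4, 0, -5]
    - [-0.9, 0, -10]
    - [-1.8, 0, -20]
    - [-2.6, 0, -30]
    - [0, 0, 0]
    - [0, 0, 0]
  angular:
    - [0, 0, 0]
    - [0, 0, 0]
    - [0, 0, 0]
    - [0, 0, 0]
    - [0, 0, 0]
    - [0, 0, 0]
    - [0, 0, 0]
    - [0, 0, 0]
    - [0, 0, 0]

```text
clock: 22.8
tool_pos: [0.427, -0.3191, 0.1064]
eef_rot: [[0.259, 0.966, -0.023], [0.962, -0.26, -0.086], [-0.089, 0.0, -0.996]]
wrist_force: [0.4, -0.2, -4.3]
gripper_width: 0.251
grasp_force: 111.4
```

```bash
python3 trip.py t6; python3 - <<'E'
from h import *
# free area check in top view: place candidates
s=get_state(); im=read_camera("top"); cv2.imwrite("pics/top1.png",im)
E
```

```text
22.8 [ 0.427  -0.3191  0.1064] yaw 74.93 ring [ 0.4584 -0.2057  0.1121] F [ 0.43 -0.22 -4.3 ] tool F [0.28 0.47 4.29] T [ 0.128 -0.057 -0.007]
[(np.float32(-0.21), 0.77), (np.float32(32.15), 0.694), (np.float32(1.73), 0.588), (np.float32(-0.04), 0.984), (np.float32(-0.3), 0.965)] pin [316.5 154.6 507. ] [316.7 153.7 471. ]
```

Wrench is off and straight. I raise it, turn it back parallel to the edge and carry it to the clear spot where it was lying.

>>> servo_tool:
  travel:
    - [-2.2, 0, -25]
    - [-2.2, 0, -25]
    - [0, 0, 0]
    - [0, 0, 0]
    - [0, 0, 0]
    - [20, 0.7, -1.8]
    - [36, 1.2, -3.1]
    - [36, 1.2, -3.1]
    - [36, 1.2, -3.1]
    - [36, 1.2, -3.1]
    - [36, 1.2, -3.1]
    - [36, 1.2, -3.1]
    - [36, 1.2, -3.1]
    - [36, 1.2, -3.1]
    - [36, 1.2, -3.1]
    - [36, 1.2, -3.1]
    - [30, 1, -2.6]
    - [10, 0, -0.9]
    - [0, 0, 0]
    - [0, 0, 0]
  angular:
    - [0, 0, 0]
    - [0, 0, 0]
    - [-0.7, 0, -8]
    - [-0.7, 0, -8]
    - [0, 0, 0]
    - [0, 0, 0]
    - [0, 0, 0]
    - [0, 0, 0]
    - [0, 0, 0]
    - [0, 0, 0]
    - [0, 0, 0]
    - [0, 0, 0]
    - [0, 0, 0]
    - [0, 0, 0]
    - [0, 0, 0]
    - [0, 0, 0]
    - [0, 0, 0]
    - [0, 0, 0]
    - [0, 0, 0]
    - [0, 0, 0]

```text
clock: 24.9
tool_pos: [0.4319, 0.1026, 0.1538]
eef_rot: [[-0.016, 1.0, -0.004], [0.996, 0.016, -0.088], [-0.088, -0.005, -0.996]]
wrist_force: [-0.4, 0.1, -3.8]
gripper_width: 0.25
grasp_force: 111.3
```

```bash
python3 trip.py t7; python3 - <<'E'
from h import *
g=cv2.cvtColor(cv2.imread("pics/t7.png"),cv2.COLOR_BGR2GRAY).astype(int); print(g[15:60,317], get_state()['eef_rot'].round(3))
E
```

```text
24.9 [0.4319 0.1026 0.1538] yaw 90.94 ring [0.4309 0.2203 0.1597] F [-0.44  0.05 -3.81] tool F [ 0.4  -0.42  3.79] T [ 0.067 -0.016  0.106]
[(np.float32(-29.93), 0.727), (np.float32(0.83), 0.816), (np.float32(0.58), 0.804), (np.float32(-0.33), 0.763), (np.float32(-0.41), 0.745)] pin [316.5 154.6 507. ] [316.7 153.7 471. ]
[235 235 235 235 234 232 231 230 224 184 135 124 138 144 145 144 143 142
 141 139 139 140 141 144 145 146 147 147 147 147 146 137 112 101 100 100
 100 100  99  94  82 102 136 147 148] [[-0.016  1.    -0.003]
 [ 0.996  0.015 -0.088]
 [-0.088 -0.005 -0.996]]
```

>>> servo_tool:
  travel:
    - [2.2, 0, 25]
    - [3.1, 0, 35]
    - [3.1, 0, 35]
    - [2.2, 0, 25]
    - [1.2, 0, 14]
    - [0.6, 0, 7]
    - [0.2, 0, 2]
    - [0.1, 0, 1]
    - [0.1, 0, 1]
    - [0.1, 0, 1]
    - [0, 0, 0]
    - [0, 0, 0]
  angular:
    - [0, 0, 0]
    - [0, 0, 0]
    - [0, 0, 0]
    - [0, 0, 0]
    - [0, 0, 0]
    - [0, 0, 0]
    - [0, 0, 0]
    - [0, 0, 0]
    - [0, 0, 0]
    - [0, 0, 0]
    - [0, 0, 0]
    - [0, 0, 0]

```text
clock: 26.15
tool_pos: [0.4321, 0.1037, 0.0084]
eef_rot: [[-0.018, 1.0, -0.002], [0.996, 0.017, -0.087], [-0.087, -0.003, -0.996]]
wrist_force: [0.3, -0.5, -3.4]
gripper_width: 0.249
grasp_force: 111.3
```

```bash
python3 st.py
```

```text
26.15 [0.4321 0.1037 0.0084] yaw 91.02 ring [0.4308 0.2213 0.0144] F [ 0.29 -0.49 -3.37] tool F [-0.2   0.29  3.4 ] T [ 0.14  -0.014 -0.003]
```

>>> servo_tool:
  travel:
    - [0.1, 0, 1]
    - [0.1, 0, 1]
    - [0.1, 0, 1]
    - [0.1, 0, 1]
    - [0, 0, 0]
  angular:
    - [0, 0, 0]
    - [0, 0, 0]
    - [0, 0, 0]
    - [0, 0, 0]
    - [0, 0, 0]

```text
clock: 26.65
tool_pos: [0.4324, 0.1039, 0.0056]
eef_rot: [[-0.017, 1.0, -0.001], [0.996, 0.017, -0.087], [-0.087, -0.002, -0.996]]
wrist_force: [-3.4, 3.0, 6.3]
gripper_width: 0.248
grasp_force: 112.8
```

```bash
python3 st.py
```

```text
26.65 [0.4324 0.1039 0.0056] yaw 91.0 ring [0.4311 0.2216 0.0116] F [-3.42  2.97  6.26] tool F [ 2.47 -3.38 -6.49] T [-0.167  0.713 -0.253]
```

Touchdown (about 10 N). I release, then retreat upward.

>>> servo_tool:
  travel:
    - [0, 0, 0]
    - [0, 0, 0]
    - [0, 0, 0]
    - [0, 0, 0]
    - [0, 0, 0]
    - [0, 0, 0]
    - [0, 0, 0]
    - [0, 0, 0]
  angular:
    - [0, 0, 0]
    - [0, 0, 0]
    - [0, 0, 0]
    - [0, 0, 0]
    - [0, 0, 0]
    - [0, 0, 0]
    - [0, 0, 0]
    - [0, 0, 0]
  gripper: 100

```text
clock: 27.45
tool_pos: [0.4318, 0.1036, 0.0039]
eef_rot: [[-0.018, 1.0, -0.002], [0.996, 0.017, -0.087], [-0.087, -0.004, -0.996]]
wrist_force: [0.1, -0.6, 0.4]
gripper_width: 1.001
grasp_force: 0.0
```

>>> servo_tool:
  travel:
    - [-0.5, 0, -5]
    - [-1, 0, -12]
    - [-2.2, 0, -25]
    - [-3, 0, -35]
    - [-3, 0, -35]
    - [-3, 0, -35]
    - [40, 0, -3.5]
    - [40, 0, -3.5]
    - [30, 0, -2.6]
    - [0, 0, 0]
    - [0, 0, 0]
  angular:
    - [0, 0, 0]
    - [0, 0, 0]
    - [0, 0, 0]
    - [0, 0, 0]
    - [0, 0, 0]
    - [0, 0, 0]
    - [0, 0, 0]
    - [0, 0, 0]
    - [0, 0, 0]
    - [0, 0, 0]
    - [0, 0, 0]

```text
clock: 28.55
tool_pos: [0.4305, 0.2145, 0.1524]
eef_rot: [[-0.019, 1.0, -0.001], [0.996, 0.019, -0.087], [-0.087, -0.003, -0.996]]
wrist_force: [0.3, 0.6, -0.4]
gripper_width: 0.997
grasp_force: 0.0
```

```bash
python3 - <<'E'
from h import *
im=read_camera("wrist"); t=read_camera("top"); s=get_state()
print(s['clock'],s['tool_pos'],s['wrist_force'])
a=cv2.resize(im,(400,300)); b=cv2.resize(t[190:320,155:355],(800,300)[:2]) if 0 else cv2.resize(t[190:320,155:365],(400,300),interpolation=cv2.INTER_CUBIC)
t0=cv2.imread("pics/top0.png"); c=cv2.resize(t0[190:320,155:365],(400,300),interpolation=cv2.INTER_CUBIC)
sc=cv2.resize(read_camera("scene")[140:420,180:520],(400,300))
cv2.imwrite("pics/fin.png",np.vstack([np.hstack([a,sc]),np.hstack([b,c])]))
d=cv2.absdiff(t,t0).max(2); n,_,st,_=cv2.connectedComponentsWithStats((d>50).astype(np.uint8)); print([x.tolist() for x in st[1:] if x[4]>15])
E
```

```text
28.65 [0.43050465 0.21345483 0.15204721] [-0.69853305 -0.38889171 -0.00388278]
[[69, 234, 158, 246, 16489], [231, 278, 29, 10, 149], [0, 382, 62, 39, 1306], [205, 383, 24, 23, 340], [240, 392, 24, 12, 183], [276, 407, 4, 8, 18], [275, 417, 10, 19, 44], [245, 427, 22, 8, 39], [0, 429, 106, 51, 2818], [249, 432, 12, 11, 30], [279, 443, 11, 30, 131], [270, 452, 8, 15, 44]]
```

View pics/fin.png

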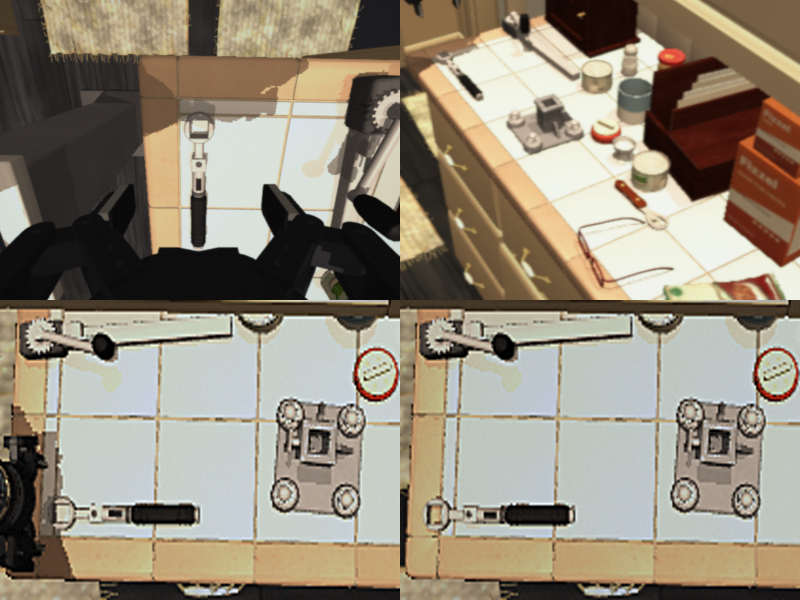

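The last picture shows the wrench lying flat and straight, ring at bottom-left tile (63,513), well clear of the opener base. The top-view difference shows changes only at the arm and the wrench, so I'm handing in.

```bash
python3 -c "
from h import *
print(close_job())"
```

```text
the job is handed in; nothing more can be done
None
```

I turned the front-right bolt clockwise until it came tight and the wrench broke at its joint (about 0.125 rad by the wrist camera). I then stopped pulling, eased back, lifted the wrench off and laid it flat and straight, clear of the can opener. I handed the job in at about 29 s; the final pictures show nothing else moved, but I inferred that the bolt stayed tight and was not overtightened from the force readings only.

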